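Open the rinse tank and stand its lid on the drip rest

ROBOT

A 7-joint arm with a two-finger parallel gripper is mounted at the origin on a cart in front of the work surface, level with it; the furniture and walls round the work are solid. World frame = base frame: x ahead of the robot, y to its left, z up, the work surface at z = 0. Lengths are in mm, angles in rad, forces in N, time in s.
With the tool pointing down it reaches from about 350 to 900 mm from the base axis. Payload 7.2 kg.
Tool frame: the origin (TCP) lies where the fingers leave the gripper's body, on its centre line; the fingertips stand 73 mm ahead of it and the grasp point (between the pads) lies 54 mm ahead of it; z points along the fingers, y is the line along which they close (so a half turn about z gives the same grasp; the last joint's range is limited). The gripper opens to 85 mm and grips with 20 to 120 N. Pads are 22 mm wide; open, the fingers measure 114 mm over their backs; the gripper's body (76 mm by 85 mm) begins 54 mm behind the grasp point. The pads swing forward as they close: fully open they stand 13 mm farther back than shut.
Start: joints at [-1.395, 0.411, -0.013, 1.596, 0.006, 1.134, -0.082], TCP at [150.879, 606.516, 303.897] pointing down, gripper open.
Joint ranges: [-2.95, 2.95], [-0.29, 1.99], [-1.47, 1.44], [0.14, 2.54], [-1.03, 4.17], [0.13, 1.85], [-2.86, 2.86]. Speed limits (rad/s): [2.39, 2.39, 3.01, 3.01, 3.14, 3.14, 3.14].

INTERFACE

Orientations are given as a unit quaternion [x, y, z, w].
In Python, from bench import * gives the robot as it stands.
- The arm moves only by the tool drive_tool, never from a script. Its argument "series" is a list that holds one entry, the list of rows, each a list of 7 numbers: the shift along the tool's x, y, z in m, then the turn, a rotation vector about the tool's x, y, z in degrees, then the opening, from 0 (shut) to 1 (fully open). A call has 1 to 8 rows; each row shifts and turns the commanded pose from where the row before left it, along the tool's axes as they then stand; what a row does not reach is not made up. A row lasts 1/12 s, in which the tool goes at most 41.7 mm and 7.16 degrees, less where a joint would pass 70% of its speed; a pose out of reach is approached as far as the arm can. A call is refused whole if a number of a shift passes 0.0417 or a number of a turn 7.16, either way. A call with a gripper value outside its range is refused whole. The fingers move at their own pace and stop on an object; the grip force is fixed at half the most. Time passes only in rows, so rows that do not move let the fingers close. It gives the time, the measured TCP pose, the force, the opening and the grip force at its end, in the units of the state.
- get_obs(): the state, without advancing time (a new reading comes with each control period).
- get_image(name): name is "scene" or "top" or "wrist"; returns a dict with "img" (384x512x3 uint8, red, green, blue), "mtx" (3x3 intrinsics, pixels), "distortion" ([k1, k2, p1, p2, k3] as OpenCV has them; the pictures are not rectified), "origin" and "orientation" of the camera in the world; the wrist camera has in their place "tool_from_camera" (4x4, takes a point from camera to tool coordinates, whose origin is the TCP and whose axes are the flange's). Camera axes: x right, y up, looking along -z (the intrinsics and any distortion apply to the point x, -y, -z); pixel columns grow to the right and rows downward; lengths in mm; the calibration is good to about 2 mm. A picture is of the moment at which its call begins: read the wrist's pose just before it. There is no depth.
- job_done(): hands the job in; it is judged then, once.
Trained networks look in the newest picture that a camera, given by its name, has taken for a name from the list of things; names that differ only in an ending like _2 or _b are one class to them, and where a whole thing is asked for, a point or a joint stands for the part that bears it (a point fixed in the world has none). Each returns a list of dicts, best first, with "confidence" (0 to 1); they miss things now and then, are a little off and sometimes report something else, mostly with a low value. They report only what shows in the picture. A call takes as long as a camera call. They do not tell look-alikes from the thing itself.
- boxes_of(camera, name): "point" ([column, row] in pixels, amid what is visible of it).
The state is a dict: "clock": time; "joint_positions": joint angles; "joint_velocities": joint speeds; "effort": joint torques, N m; "tool_pos": TCP position; "tool_rot": TCP orientation; "wrist_force": force on the tool from outside, world axes, zero at the start; "wrist_torque": the same for the moment, N m; "opening": opening from 0.0 (shut) to 1.0 (fully open); "grasp_force": force on a finger pad.
Only numpy, scipy, OpenCV 4.12 (cv2) and the standard library are available. Lean on these libraries where they do the work, as an engineer would, in place of code of your own. Each camera call takes 0.05 s, during which the arm holds its last target. There are 200 camera calls.

TASK

Open the small parts-rinsing tank: lift its lid off by the knob, lay it flat on the bench with the knob up and let go of it. Then take the lid again another way and stand it on one short end on the drip rest, squarely on the ledge and leaning back against the sloping bars with its knob facing out. Leave the other things on the bench where they are.

Things in the scene. Friction and masses are not known exactly. Their poses are not given: they have to be found in the camera images.
- tank: Fixed open steel tank, left or right of the robot's middle, 139 (x) x 89 (y) x 66 mm over its rolled rim, two bolts inside. Origin under its centre on the bench, z up. The lid drops 16 mm into the mouth (117 x 67 mm, about 3 mm clearance a side) onto an inner ledge, flush with the rim, underside at z = 50 mm: only its knob can then be grasped.
- lid: Loose aluminium plate 110 (x) x 60 (y) x 16 mm, 0.22 to 0.37 kg, with a round black knob in the middle of its top: 24 mm across (20 at the foot), 30 mm tall, top 46 mm above the underside. Origin at the centre of its underside, z out of the top face; centre of mass about 10 mm up. Out of the tank it can be taken across the 60 mm by its long edges, knob between the fingers.
- lid_knob (a point): Middle of the knob, on its axis, 34 mm above the lid's underside (18 mm above its top face); axes as the lid's.
- rest: Fixed steel easel on the other side from the tank: base 120 x 84 x 6 mm; two bars, together 34 mm wide, sloping up and back at 60 degrees to 122 mm height; at their foot, square to them, a ledge 56 mm wide, 23 mm deep, with a 6 mm lip. Origin under the base's centre, x to its back, z up, front -x. Bars' front faces meet the ledge at x -25, z 30 mm. The bench midway from tank to rest is clear.
- rest_seat (a point): Point on the bars' front faces, midway across, 55 mm up the slope from the ledge (x 2.5, z 77.6 mm in the rest's frame; axes as the rest's). The lid's origin lies here when it stands properly: long axis along the slope (0.5, 0, 0.866), either end down, top face looking along (-0.866, 0, 0.5), all in the rest's frame.
- setup_block: Bystander: ground steel block 35 x 50 x 40 mm on the bench near its front edge; leave alone.
- tape_measure: Bystander: yellow tape measure 35 x 76 x 62 mm near the bench's front edge; leave alone.
- grinding_disc: Bystander: grinding disc 115 mm across, 9 mm thick, lying flat behind the work; leave alone.
Mind the look-alikes: they are no part of the job. Leave any pink look-alike of the rest alone.

How it is judged (in metres and radians):
On the way, in this order (a step that is already met when the one before it is completed fails the run):
1. the lid is lifted clear of the tank by its knob (z of lid in the frame of tank above 0.08 m and distance between the grasp point and lid_knob below 0.04 m and angle between lid's own z axis and vertical below 0.4 rad), for 0.1 s.
2. the lid lies flat on the bench, knob up, let go (height (world z) of lid below 0.015 m and angle between lid's own z axis and vertical below 0.12 rad and linear speed of lid below 0.02 m/s and contact force between the fingers and lid below 0.05 N), for 0.2 s.
At the end, for the whole second after the job is handed in: The lid stands released and still on a short end on the rest's ledge, leaning on the bars, knob to the front: centre of its underside within 18 mm of its proper place, top face 52 to 69 degrees from level, square to the rest within 11 degrees (distance between lid and rest_seat below 0.018 m and angle between lid's own z axis and vertical between 0.9 and 1.2 rad and angle between the y axis of lid and the y axis of rest, either way round below 0.2 rad and x of lid_knob in the frame of rest_seat below -0.01 m and linear speed of lid below 0.02 m/s and angular speed of lid below 0.1 rad/s and contact force between the fingers and lid below 0.05 N); the robot touches nothing.
It fails at once if another thing on the bench was pushed more than 30 mm (distance of any of setup_block, tape_measure, grinding_disc from where it was at the start of the episode above 0.03 m).
It also fails if it takes over 59 s, if anything falls off the work surface, if the arm or the gripper's body presses on something with over 40 N, if the wrist force passes 120 N, or if a joint passes its speed limit or range.

## Working session

There is one attempt and no reset: what is moved stays moved. The work goes in short steps, Python scripts to look and compute and a tool call to move; the robot and the scene stay as the last step left them, time stands still between calls to the robot, and variables do not carry over. Pictures are saved under pics/ and viewed, at most 10 in all, crops included, and the job is handed in when it is done.

Besides the shell and the picture viewer there is one more tool, called after ">>>" in YAML: its name, and indented under it one key for each argument. drive_tool: Moves the arm, as the interface text tells. Its arguments: {"type":"object","properties":{"series":{"type":"array","items":{"type":"array","items":{"type":"array","items":{"type":"number"}}}}},"required":["series"]}

```bash
mkdir -p pics; cat > h.py <<'E'
from bench import *
import numpy as np, cv2
from scipy.spatial.transform import Rotation as R
def cam(c, obs=None):
    K=np.array(c["mtx"]);d=np.array(c["distortion"],float)
    if "origin" in c:
        o=np.array(c["origin"],float);q=np.array(c["orientation"])
        M=R.from_quat(q).as_matrix() if q.size==4 else q.reshape(3,3)
    else:
        T=np.array(c["tool_from_camera"]);W=R.from_quat(obs["tool_rot"]).as_matrix()
        o=np.array(obs["tool_pos"])+W@T[:3,3];M=W@T[:3,:3]
    return K,d,o,M
def ray(cm,p,z):
    K,d,o,M=cm
    u=cv2.undistortPoints(np.array([[p]],float),K,d)[0,0]
    v=M@np.array([u[0],-u[1],-1]);return o+v*(z-o[2])/v[2]
def proj(cm,P):
    K,d,o,M=cm
    q=(np.atleast_2d(P)-o)@M*[1,-1,-1]
    return cv2.projectPoints(q.reshape(-1,1,3),np.zeros(3),np.zeros(3),K,d)[0][:,0]
def save(n,img): cv2.imwrite("pics/"+n,img[:,:,::-1])
E
python3 - <<'E'
from h import *
np.set_printoptions(precision=1,suppress=True)
print(get_obs())
ims=[]
for n in("top","scene"):
    c=get_image(n);cm=cam(c);ims.append(c["img"]);print(n,c["origin"],c["orientation"])
    for t in("tank","lid","lid_knob","rest","setup_block","tape_measure","grinding_disc"):
        for b in boxes_of(n,t)[:3]: print(n,t,b,ray(cm,b["point"],{"tank":50,"lid":66,"lid_knob":84,"rest":50}.get(t,20)))
for n,i in zip("ts",ims): save(n+"0.png",cv2.resize(i,(800,600)))
E
```

```text
{'clock': 0.0, 'joint_positions': array([-1.4,  0.4, -0. ,  1.6,  0. ,  1.1, -0.1]), 'joint_velocities': array([ 0.,  0.,  0.,  0., -0., -0., -0.]), 'effort': array([  0. , -60.1,   0.7, -29.9,   0. ,   0. ,   0. ]), 'tool_pos': array([150.8, 606.1, 303.1]), 'tool_rot': array([ 0.1,  1. , -0. , -0. ]), 'wrist_force': array([-0.5,  0.5,  0.6]), 'wrist_torque': array([ 0., -0.,  0.]), 'grasp_force': 0.0, 'opening': 1.002396680892254}
top [ 264.1  288.2 1535.1] [-0.1  0.1  0.7 -0.7]
top tank {'point': [345.2, 195.9], 'confidence': 0.98} [528.3 -41.3  50. ]
top lid {'point': [357.8, 195.4], 'confidence': 0.87} [526.6 -85.9  66. ]
top lid_knob {'point': [356.1, 193.5], 'confidence': 0.68} [530.7 -75.4  84. ]
top rest {'point': [253.6, 183.8], 'confidence': 0.77} [581.2 308.8  50. ]
top rest {'point': [153.1, 220.5], 'confidence': 0.76} [444.9 693.6  50. ]
top setup_block {'point': [342.0, 230.2], 'confidence': 0.47} [399.8 -28.4  20. ]
top tape_measure {'point': [270.2, 233.7], 'confidence': 0.6} [391.2 248.1  20. ]
top grinding_disc {'point': [299.7, 158.8], 'confidence': 0.63} [686.1 124.9  20. ]
scene [-477.9 1202.2  896.2] [-0.2  0.4  0.8 -0.4]
scene tank {'point': [330.8, 181.4], 'confidence': 0.82} [491.  -31.2  50. ]
scene lid {'point': [334.6, 169.3], 'confidence': 0.48} [523.6 -87.4  66. ]
scene lid_knob {'point': [328.7, 168.9], 'confidence': 0.6} [517.5 -46.1  84. ]
scene rest {'point': [231.8, 208.8], 'confidence': 0.87} [578.3 347.8  50. ]
scene rest {'point': [149.3, 285.1], 'confidence': 0.8} [431.3 742.8  50. ]
scene setup_block {'point': [348.8, 197.3], 'confidence': 0.68} [409.8 -34.8  20. ]
scene tape_measure {'point': [298.7, 231.4], 'confidence': 0.66} [378.5 245.2  20. ]
```

View pics/t0.png

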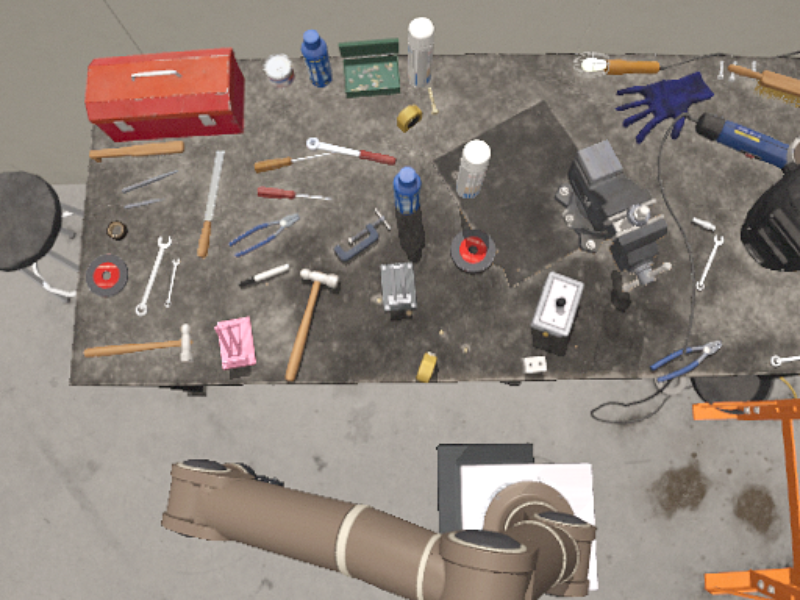

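View pics/s0.png

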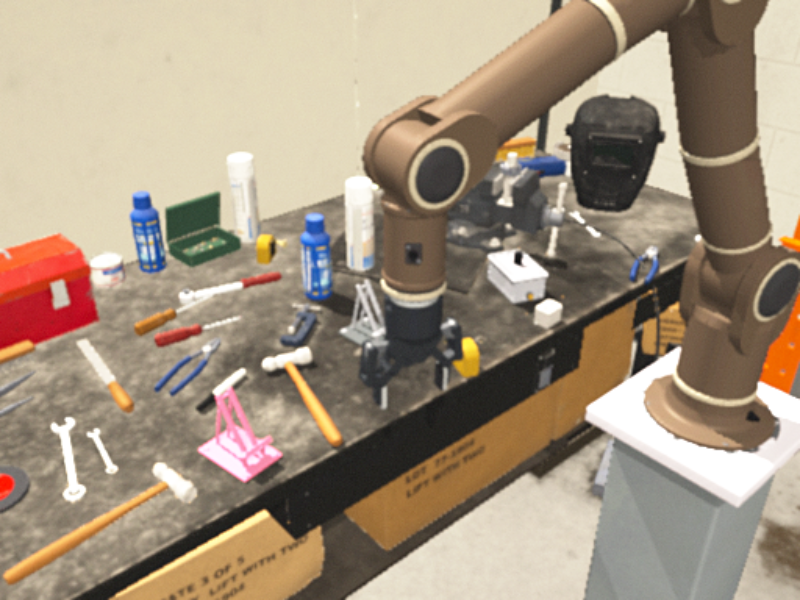

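The true rest is the silver easel at (398,288) in the 800-wide top view. The pink look-alike is at (236,343), and the tank with the black knob is at (560,303). Next I'll work out the tool axes and fly the wrist camera over.

```bash
python3 - <<'E'
from h import *
np.set_printoptions(precision=4,suppress=True)
o=get_obs();W=R.from_quat(o["tool_rot"]).as_matrix();print(W)
c=get_image("wrist");print(c["tool_from_camera"],c["mtx"])
for tgt in ([430,300,420],[420,-60,400]):
    print(tgt,W.T@(np.array(tgt)-o["tool_pos"]))
E
```

```text
[[-0.9704  0.2414  0.    ]
 [ 0.2414  0.9704  0.0001]
 [ 0.      0.0001 -1.    ]]
[[  0.0006   0.9477   0.3191  81.3846]
 [  1.      -0.0003  -0.0012   0.6345]
 [ -0.0011   0.3191  -0.9477 -71.4186]
 [  0.       0.       0.       1.    ]] [[319.4295   0.     254.7632]
 [  0.     319.4295 189.1918]
 [  0.       0.       1.    ]]
[430, 300, 420] [-344.8623 -230.0749 -116.0912]
[420, -60, 400] [-422.0513 -581.8462  -96.1223]
```

>>> drive_tool:
  series:
    - [[-0.0243,-0.0253,-0.0073,0,0,0,1],[-0.0243,-0.0253,-0.0073,0,0,0,1],[-0.0243,-0.0253,-0.0073,0,0,0,1],[-0.0243,-0.0253,-0.0073,0,0,0,1],[-0.0243,-0.0253,-0.0073,0,0,0,1],[-0.0243,-0.0253,-0.0073,0,0,0,1],[-0.0243,-0.0253,-0.0073,0,0,0,1],[-0.0243,-0.0253,-0.0073,0,0,0,1]]

```text
clock: 1.52
tool_pos: [291.3, 361.5, 362.8]
tool_rot: [0.122, 0.993, 0.0, 0.0]
wrist_force: [0.5, 0.4, -0.0]
opening: 1.001
grasp_force: 0.0
```

>>> drive_tool:
  series:
    - [[-0.0243,-0.0253,-0.0073,0,0,0,1],[-0.0243,-0.0253,-0.0073,0,0,0,1],[-0.0243,-0.0253,-0.0073,0,0,0,1],[-0.0243,-0.0253,-0.0073,0,0,0,1],[-0.0243,-0.0253,-0.0073,0,0,0,1],[-0.0243,-0.0253,-0.0073,0,0,0,1],[-0.0243,-0.0253,-0.0073,0,0,0,1],[0,0,0,0,0,0,1]]

```text
clock: 2.18
tool_pos: [416.1, 144.0, 415.3]
tool_rot: [0.126, 0.992, 0.0, 0.002]
wrist_force: [0.4, -0.2, 0.3]
opening: 0.997
grasp_force: 0.0
```

```bash
python3 - <<'E'
from h import *
np.set_printoptions(precision=4,suppress=True)
o=get_obs();print(o["clock"],o["tool_pos"],R.from_quat(o["tool_rot"]).as_matrix(),o["joint_positions"])
c=get_image("wrist");cm=cam(c,o)
np.savez("w1.npz",K=cm[0],d=cm[1],o=cm[2],M=cm[3],img=c["img"])
for t,z in(("tank",50),("lid",66),("lid_knob",84),("rest",50)):
    for b in boxes_of("wrist",t)[:2]: print(t,b,ray(cm,b["point"],z))
save("w1.png",cv2.resize(c["img"],(800,600),interpolation=cv2.INTER_CUBIC))
E
```

```text
2.1833 [416.0903 144.0214 415.3106] [[-0.9683  0.2499  0.0039]
 [ 0.2499  0.9683  0.0001]
 [-0.0038  0.0011 -1.    ]] [-0.8131 -0.0183  0.3672  1.866   0.0085  1.2891  0.87  ]
tank {'point': [132.9, 223.1], 'confidence': 0.81} [487.8769 -64.0537  50.    ]
lid {'point': [124.5, 240.2], 'confidence': 0.66} [505.5554 -78.9083  66.    ]
lid_knob {'point': [124.7, 244.1], 'confidence': 0.89} [504.3042 -70.6446  84.    ]
rest {'point': [379.4, 224.3], 'confidence': 0.93} [583.7931 298.7999  50.    ]
```

View pics/w1.png

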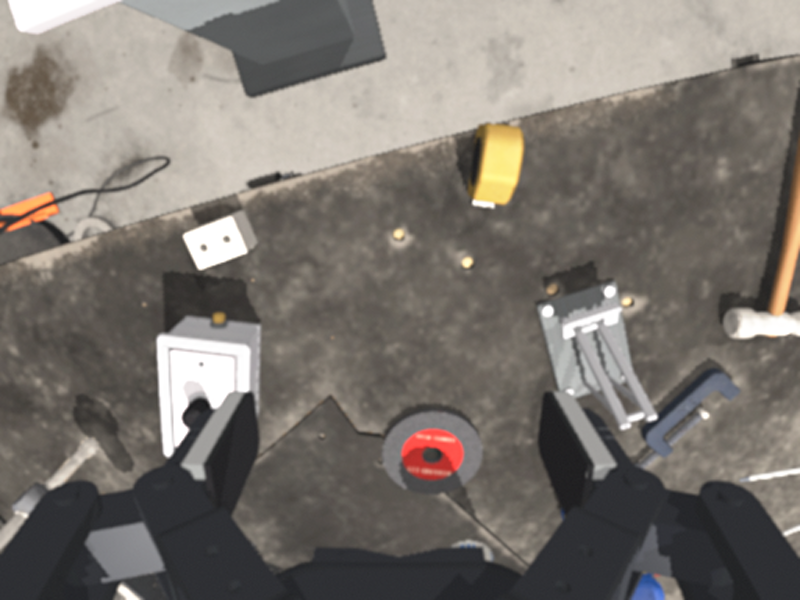

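The wrist view clearly shows the tank with its long axis roughly away from the robot: rim corners near (157,335) and (250,350), knob at (195,412). It also shows the rest, with its ledge at (590,320), bars running back to (640,415), and front facing the robot. I'll zoom in on both.

```bash
python3 - <<'E'
import numpy as np,cv2
i=np.load("w1.npz")["img"][:,:,::-1]
a=i[165:285,340:425];b=i[195:315,92:167]
cv2.imwrite("pics/z1.png",np.hstack([cv2.resize(x,None,fx=5,fy=5,interpolation=cv2.INTER_CUBIC) for x in(a,b)]))
E
```

```text
(no output)
```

View pics/z1.png

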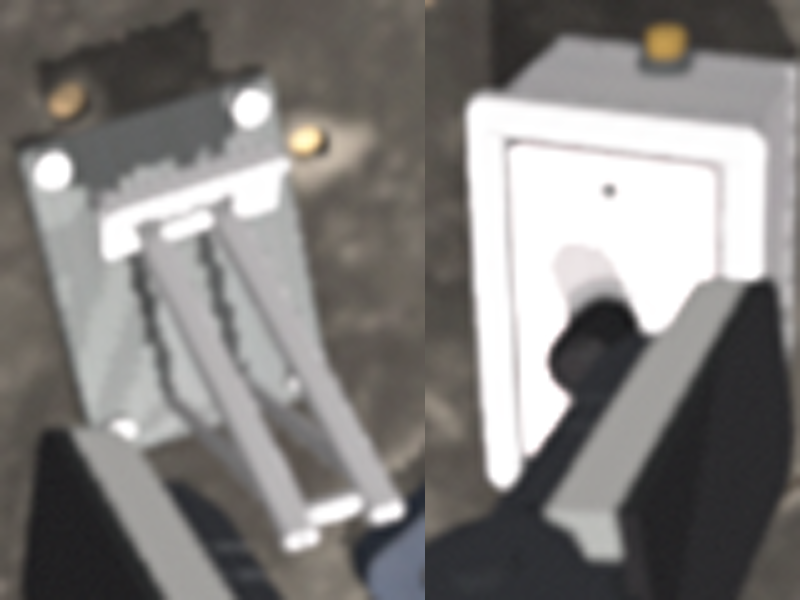

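```bash
cat > fit.py <<'E'
from h import *
from scipy.optimize import least_squares
def fit(cm,M,px,x0):
    M=np.array(M,float);px=np.array(px,float)
    w=lambda p:np.c_[M[:,:2]@np.array([[np.cos(p[2]),np.sin(p[2])],[-np.sin(p[2]),np.cos(p[2])]])+p[:2],M[:,2]]
    s=least_squares(lambda p:(proj(cm,w(p))-px).ravel(),x0,loss="soft_l1",x_scale=[10,10,.1])
    print(s.x[:2].round(1),np.degrees(s.x[2]).round(1),"resid",(proj(cm,w(s.x))-px).round(1).tolist())
    return s.x
E
python3 - <<'E'
from fit import *
f=np.load("w1.npz");cm=(f["K"],f["d"],f["o"],f["M"])
r=np.array([(22,143),(272,82),(100,215),(288,160),(285,545),(403,510)])/5+[339.6,164.6]
fit(cm,[(-60,-42,6),(-60,42,6),(-41.9,-28,46.7),(-41.9,28,46.7),(28,-17,122),(28,17,122)],r,[580,305,0])
t=np.array([(510-425,143),(720-425,165),(524-425,460),(470-425,100),(765-425,135)])/5+[91.6,194.6]
fit(cm,[(-57,-32,66),(-57,32,66),(57,-32,66),(-69.5,-44.5,66),(-69.5,44.5,66)],t,[520,-75,0])
E
```

```text
[594.6 306.7] 3.3 resid [[-0.8, -0.6], [-0.3, -3.6], [2.2, 2.1], [0.5, 2.4], [-0.4, -0.1], [-0.0, -0.2]]
[537.9 -82.7] -21.5 resid [[-0.1, -0.3], [0.5, 0.5], [0.1, 0.5], [-0.7, -0.4], [0.1, -0.2]]
```

```bash
python3 - <<'E'
from fit import *
f=np.load("w1.npz");cm=(f["K"],f["d"],f["o"],f["M"])
P=np.array([(22,143),(272,82),(330,370),(55,170),(251,107),(122,430),(293,385),(100,215),(288,160),(285,545),(403,510)])/5+[339.6,164.6]
for p,z in zip(P,[6,6,6,8,8,8,8,46.7,46.7,122,122]): print(ray(cm,p,z).round(1))
o=get_obs();W=R.from_quat(o["tool_rot"]).as_matrix()
E
```

```text
[538.5 262.4   6. ]
[538.4 345.1   6. ]
[648.  354.3   6. ]
[549.5 271.    8. ]
[544.3 336.6   8. ]
[650.5 279.5   8. ]
[649.  340.2   8. ]
[550.1 273.6  46.7]
[547.2 331.9  46.7]
[623.9 291.8 122. ]
[622.  325.3 122. ]
```

>>> drive_tool:
  series:
    - [[-0.0217,-0.0237,0.0207,0,0,0,1],[-0.0217,-0.0237,0.0207,0,0,0,1],[-0.0217,-0.0237,0.0207,0,0,0,1],[-0.0217,-0.0237,0.0207,0,0,0,1],[-0.0217,-0.0237,0.0207,0,0,0,1],[-0.0217,-0.0237,0.0207,0,0,0,1],[-0.0217,-0.0237,0.0207,0,0,0,1],[-0.0217,-0.0237,0.0207,0,0,0,1]]

```text
clock: 3.1
tool_pos: [536.3, -75.2, 246.2]
tool_rot: [0.12, 0.993, 0.0, -0.0]
wrist_force: [0.4, 0.2, 0.2]
opening: 0.997
grasp_force: 0.0
```

>>> drive_tool:
  series:
    - [[0,0,0,0,0,7,1],[0,0,0,0,0,0,1],[0,0,0,0,0,0,1],[0,0,0,0,0,0,1]]

```text
clock: 3.43
tool_pos: [535.8, -73.6, 248.0]
tool_rot: [0.179, 0.984, 0.0, -0.0]
wrist_force: [-0.1, -0.5, 0.4]
opening: 1.0
grasp_force: 0.0
```

```bash
cat >> h.py <<'E'
import json
np.set_printoptions(precision=4,suppress=True)
def st():
    o=get_obs();W=R.from_quat(o["tool_rot"]).as_matrix()
    open("log.jsonl","a").write(json.dumps([list(map(float,o[k])) for k in("joint_positions","tool_pos","tool_rot")])+"\n")
    print(round(o["clock"],2),"pos",o["tool_pos"],"q",o["joint_positions"],"F",o["wrist_force"],"open",o["opening"],"grip",o["grasp_force"]);print(W)
    return o,W
E
python3 - <<'E'
from h import *
open("log.jsonl","a").write(json.dumps([[-1.395, 0.411, -0.013, 1.596, 0.006, 1.134, -0.082],[150.879, 606.516, 303.897],R.from_matrix([[-0.9704,0.2414,0],[0.2414,0.9704,0.0001],[0,.0001,-1]]).as_quat().tolist()])+"\n")
open("log.jsonl","a").write(json.dumps([[-0.8131,-0.0183,0.3672,1.866,0.0085,1.2891,0.87],[416.09,144.02,415.31],R.from_matrix([[-0.9683,0.2499,0.0039],[0.2499,0.9683,0.0001],[-0.0038,0.0011,-1]]).as_quat().tolist()])+"\n")
o,W=st()
c=get_image("wrist");cm=cam(c,o)
np.savez("w2.npz",K=cm[0],d=cm[1],o=cm[2],M=cm[3],img=c["img"])
for t,z in(("tank",50),("lid",66),("lid_knob",84)):
    for b in boxes_of("wrist",t)[:2]: print(t,b,ray(cm,b["point"],z))
save("w2.png",c["img"])
E
```

```text
3.43 pos [535.8307 -73.5753 247.9729] q [-0.4119  0.3599  0.5857  1.8963 -0.2418  0.9555  1.4957] F [-0.0863 -0.508   0.3708] open 0.999715728740583 grip 0.0
[[-0.9358  0.3525  0.0001]
 [ 0.3525  0.9358  0.0009]
 [ 0.0002  0.0009 -1.    ]]
tank {'point': [278.5, 172.0], 'confidence': 0.87} [537.2935 -50.6427  50.    ]
lid {'point': [239.7, 181.4], 'confidence': 0.84} [528.981  -83.0951  66.    ]
lid_knob {'point': [241.8, 183.8], 'confidence': 0.96} [526.4504 -79.5263  84.    ]
```

View pics/w2.png

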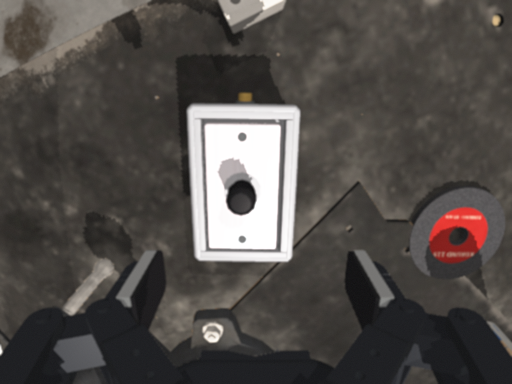

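The wrist view is clear. The lid corners are at (204,124), (280,124), (278,250) and (208,249), and the knob is at (241,197). I'll fit the pose.

```bash
python3 - <<'E'
from fit import *
f=np.load("w2.npz");cm=(f["K"],f["d"],f["o"],f["M"])
p=fit(cm,[(-55,-30,66),(-55,30,66),(55,30,66),(55,-30,66)],[(204,124),(280,124),(278,250),(208,249)],[535,-83,-.37])
print("rim");fit(cm,[(-69.5,-44.5,66),(-69.5,44.5,66),(69.5,44.5,66),(69.5,-44.5,66)],[(188,104),(300,105),(293,261),(195,260)],[535,-83,-.37])
print("knob top",ray(cm,(241.5,198),96))
o,W=st()
for t in ((p[0],p[1],143),): print(W.T@(np.array(t)-o["tool_pos"]))
E
```

```text
[537.3 -83.9] -20.9 resid [[-0.1, 0.4], [0.1, 0.6], [-1.6, -1.2], [1.5, -0.5]]
rim
[536.5 -82.3] -21.2 resid [[-1.4, -0.5], [1.4, -0.4], [-0.2, 0.7], [0.2, 0.8]]
knob top [533.3123 -81.9769  96.    ]
3.63 pos [535.8459 -74.3714 248.4648] q [-0.4115  0.3591  0.587   1.8963 -0.2419  0.9553  1.4947] F [-0.6041  0.756   0.2262] open 0.9997411799075446 grip 0.0
[[-0.9349  0.3549  0.0013]
 [ 0.3549  0.9349  0.0009]
 [-0.0009  0.0012 -1.    ]]
[ -4.6702  -8.5239 105.4583]
```

>>> drive_tool:
  series:
    - [[-0.004,-0.008,0.025,0,0,0,1],[0,0,0.02,0,0,0,1],[0,0,0.02,0,0,0,1],[0,0,0.02,0,0,0,1],[0,0,0.02,0,0,0,0.8],[0,0,0,0,0,0,0.4],[0,0,0,0,0,0,0.1],[0,0,0,0,0,0,0]]

```text
clock: 4.3
tool_pos: [537.2, -84.5, 144.0]
tool_rot: [0.182, 0.983, 0.0, 0.001]
wrist_force: [-0.6, -0.4, -0.3]
opening: 0.457
grasp_force: 0.0
```

>>> drive_tool:
  series:
    - [[0,0,0,0,0,0,0],[0,0,0,0,0,0,0],[0,0,0,0,0,0,0],[0,0,0,0,0,0,0],[0,0,0,0,0,0,0]]

```text
clock: 4.72
tool_pos: [537.4, -84.6, 144.5]
tool_rot: [0.182, 0.983, 0.0, 0.001]
wrist_force: [-1.0, 0.1, 5.2]
opening: 0.251
grasp_force: 58.6
```

```bash
python3 -c "
from h import *
st()"
```

```text
4.72 pos [537.3694 -84.6424 144.5427] q [-0.3208  0.5096  0.5114  1.9733 -0.3609  0.7451  1.6097] F [-1.0048  0.1049  5.2398] open 0.25119023970038223 grip 58.60738081857562
[[-0.9338  0.3577  0.0027]
 [ 0.3577  0.9339  0.0003]
 [-0.0024  0.0013 -1.    ]]
```

>>> drive_tool:
  series:
    - [[0,0,-0.005,0,0,0,0],[0,0,-0.01,0,0,0,0],[0,0,-0.015,0,0,0,0],[0,0,-0.02,0,0,0,0],[0,0,-0.02,0,0,0,0],[0,0,-0.02,0,0,0,0],[0,0,-0.01,0,0,0,0],[0,0,0,0,0,0,0]]

```text
clock: 5.38
tool_pos: [537.6, -84.8, 245.6]
tool_rot: [0.182, 0.983, 0.001, 0.002]
wrist_force: [0.7, -0.8, -3.4]
opening: 0.254
grasp_force: 59.2
```

```bash
cat > fk.py <<'E'
# fit a z-y-z-y-z-y-z arm: per-joint sign, offsets, link vectors
from h import *
import itertools
from scipy.optimize import least_squares
L=[json.loads(l) for l in open("log.jsonl")]
Q=np.array([l[0] for l in L]);P=np.array([l[1] for l in L]);RR=R.from_quat([l[2] for l in L])
ax="zyzyzyz"
def rot(q,s,base,tool):
    r=base
    for i in range(7): r=r*R.from_euler(ax[i],s[i]*q[:,i])
    return r*tool
if __name__=="__main__":
    res=[]
    for s in itertools.product([1,-1],repeat=7):
        if s[1]<0: continue
        def e(p): return (RR.inv()*rot(Q,s,R.from_rotvec([0,0,p[0]]),R.from_rotvec(p[1:4]))).as_rotvec().ravel()
        for b in(0,3.1):
            f=least_squares(e,[b,0,0,0]);res.append((f.cost,s,f.x))
    res.sort(key=lambda t:t[0])
    for r in res[:6]: print(r)
E
python3 - <<'E'
from h import *
st()
E
python3 fk.py
```

```text
5.38 pos [537.6263 -84.8117 245.5933] q [-0.3944  0.368   0.5919  1.894  -0.2511  0.9485  1.5181] F [ 0.6615 -0.7901 -3.3812] open 0.2540127111673899 grip 59.21638906002045
[[-0.9337  0.3579  0.0047]
 [ 0.3579  0.9337  0.0004]
 [-0.0042  0.002  -1.    ]]
(np.float64(2.1529932655815357e-07), (-1, 1, -1, 1, -1, 1, -1), array([0.0423, 0.0001, 0.0001, 1.6131]))
(np.float64(2.1529933173160233e-07), (-1, 1, -1, 1, -1, 1, -1), array([6.3254, 0.0001, 0.0001, 1.6131]))
(np.float64(0.03579829397330512), (1, 1, 1, 1, 1, 1, 1), array([-0.1987, -0.001 ,  0.0011, -1.1191]))
(np.float64(0.03579829397415502), (1, 1, 1, 1, 1, 1, 1), array([-0.1984, -0.001 ,  0.0011, -1.1188]))
(np.float64(0.1557129970050964), (1, 1, 1, 1, -1, 1, 1), array([ 0.0693,  0.1161, -0.267 , -1.0754]))
(np.float64(0.15626426776962038), (1, 1, 1, 1, -1, 1, 1), array([ 1.7337, -0.1137, -0.2593,  0.5783]))
```

```bash
cat >> fk.py <<'E'
S=[-1,1,-1,1,-1,1,-1];B=R.from_rotvec([0,0,.0423]);T=R.from_rotvec([.0001,.0001,1.6131])
def cols(q):
    q=np.atleast_2d(q);r=B;rs=[r]
    for i in range(7): r=r*R.from_euler(ax[i],S[i]*q[:,i]);rs.append(r)
    m=[x.as_matrix() if x.as_matrix().ndim==3 else np.repeat(x.as_matrix()[None],len(q),0) for x in rs]
    # base z; x,y after j1; x,y,z after j3; x,y,z after j5; x,y,z after j7
    C=[m[0][:,:,2],m[1][:,:,0],m[1][:,:,1]]+[m[3][:,:,k] for k in(0,1,2)]+[m[5][:,:,k] for k in(0,1,2)]+[m[7][:,:,k] for k in(0,1,2)]
    return np.stack(C,-1),rs
def calib(lam=.05,show=True):
    C,_=cols(Q);A=C.reshape(-1,C.shape[-1]);b=P.ravel()
    w=np.array([0,1,1,1,1,0,1,1,0,1,1,0])*lam+1e-3
    v=np.linalg.lstsq(np.vstack([A,np.diag(w)]),np.r_[b,np.zeros(len(w))],rcond=None)[0]
    if show: print("v",v.round(1),"res",np.abs(A@v-b).max())
    return v
def fk(q,v):
    C,rs=cols(q);return (C@v)[0],(rs[-1]*T)[0] if np.ndim(q)==1 else rs[-1]*T
E
python3 -c "
from fk import *
for l in(.05,.3,1): calib(l)"
```

```text
v [-18.1 -11.6 -42.2   3.7 -21.3 521.9 -22.1 -11.2 441.1 -11.2   1.3 -11.4] res 1.1197629396319826
v [-475.4   -2.2  -20.1   -0.2  -23.   530.7   -7.8  -20.5  451.5    1.2
   -8.6 -476.6] res 2.7841816967046498
v [-593.5   -3.4  -16.8    0.   -19.4  528.3   -1.5  -18.4  459.9    6.4
  -10.3 -607.1] res 10.801761525257376
```

>>> drive_tool:
  series:
    - [[0.016,0.0287,-0.005,0,0,0,0],[0.016,0.0287,-0.005,0,0,0,0],[0.016,0.0287,-0.005,0,0,0,0],[0.016,0.0287,-0.005,0,0,0,0],[0.016,0.0287,-0.005,0,0,0,0],[0.016,0.0287,-0.005,0,0,0,0],[0,0,0,0,-7,0,0],[0,0,0,0,-7,0,0]]

```text
clock: 6.05
tool_pos: [508.9, 112.7, 272.3]
tool_rot: [0.179, 0.976, -0.022, 0.122]
wrist_force: [-0.5, -2.8, -3.2]
opening: 0.256
grasp_force: 59.5
```

>>> drive_tool:
  series:
    - [[0,0,0,0,-7,0,0],[0,0,0,0,-7,0,0],[0,0,0,0,0,0,0],[0,0,0,0,0,0,0]]

```text
clock: 6.38
tool_pos: [507.1, 110.1, 271.6]
tool_rot: [0.177, 0.959, -0.044, 0.216]
wrist_force: [-0.1, 0.8, -2.9]
opening: 0.257
grasp_force: 59.5
```

```bash
python3 -c "
from h import *
st()"; python3 -c "
from fk import *
for l in(.05,.3): calib(l)"
```

```text
6.38 pos [507.0641 110.0813 271.6207] q [-1.0982  0.1476  0.6851  2.1592  0.4103  0.5946  0.463 ] F [-0.1299  0.8066 -2.8739] open 0.2568604198039844 grip 59.549945785693126
[[-0.8439  0.3582  0.3995]
 [ 0.3204  0.9336 -0.1603]
 [-0.4304 -0.0072 -0.9026]]
v [261.9 -22.1 -11.6  -6.4 -44.  531.6 -15.7  -3.7 465.5  -8.1 -13.5 265.3] res 3.1125666071416163
v [267.1  -7.2 -22.   -7.2 -30.3 536.1  -3.3 -11.2 462.6   0.6  -7.3 264.8] res 3.921096194918846
```

>>> drive_tool:
  series:
    - [[0,0,0,7,0,0,0],[0,0,0,7,0,0,0],[0,0,0,7,0,0,0],[0,0,0,0,0,0,0],[0,0,0,0,0,0,0]]

```text
clock: 6.8
tool_pos: [509.3, 109.7, 271.4]
tool_rot: [0.215, 0.935, -0.217, 0.181]
wrist_force: [0.2, -0.3, -2.6]
opening: 0.256
grasp_force: 59.9
```

```bash
python3 -c "
from h import *
st()"; python3 -c "
from fk import *
for l in(.05,.3): calib(l)"
```

```text
6.8 pos [509.2671 109.7035 271.3745] q [-1.1635  0.3438  0.7013  2.0074  0.446   0.9302  0.3481] F [ 0.1798 -0.3349 -2.6362] open 0.25574764079182266 grip 59.945574788725935
[[-0.8423  0.4802  0.2449]
 [ 0.3233  0.8136 -0.4832]
 [-0.4313 -0.3278 -0.8405]]
v [267.7 -22.7   2.7 -10.4 -53.4 525.5 -24.5  -2.7 468.9  -7.7 -19.  273.4] res 2.83818515289596
v [274.7  -8.5 -20.5  -8.9 -36.  533.   -4.5  -5.4 465.    0.3  -8.  270.5] res 4.980093815712138
```

```bash
cat > ik.py <<'E'
from fk import *
v=calib(.3,False)
lo=np.array([-2.95,-.29,-1.47,.14,-1.03,.13,-2.86])+.03;hi=np.array([2.95,1.99,1.44,2.54,4.17,1.85,2.86])-.03
REST=(597.,307.);RY=np.radians(3.2);Rr=R.from_rotvec([0,0,RY])
def place(flip,back=70,ang=60,dx=0):
    a=np.radians(ang);z=np.array([np.sin(a),0,-np.cos(a)]);y=np.array([0,1-2*flip,0]);M=np.c_[np.cross(y,z),y,z]
    p=np.array([2.5+dx,0,77.6])-back*z
    return np.array([*REST,0])+Rr.apply(p),Rr*R.from_matrix(M)
def ik(p,r,q0,reg=0,ref=None):
    def e(q):
        P,O=fk(q,v);x=np.r_[(P-p)/100,(O.inv()*r).as_rotvec()]
        return x if ref is None else np.r_[x,reg*(q-ref)]
    f=least_squares(e,np.clip(q0,lo+1e-3,hi-1e-3),bounds=(lo,hi));P,O=fk(f.x,v)
    return f.x,np.linalg.norm(P-p),(O.inv()*r).magnitude()
E
python3 - <<'E'
from ik import *
rng=np.random.default_rng(0)
for fl in(0,1):
    p,r=place(fl);print(fl,p)
    out=[]
    for _ in range(60):
        q,a,b=ik(p,r,rng.uniform(lo,hi))
        if a<1 and b<.01: out.append(q)
    print(len(out));print(np.array(sorted(out,key=lambda q:q[0])))
E
```

```text
0 [538.9688 303.7556 112.6   ]
40
[[-1.7516  1.5324  1.3466  2.2846  3.6755  0.6108  2.7327]
 [-1.7495  1.5162  1.3361  2.2845  3.659   0.6     2.7594]
 [-1.7474  1.5014  1.3264  2.2845  3.6433  0.5905  2.7845]
 [-1.7451  1.4862  1.3164  2.2845  3.6264  0.5808  2.8109]
 [-1.7444  1.4817  1.3135  2.2845  3.6213  0.5781  2.8188]
 [-1.6086  1.0825  1.0017  2.2852  2.9117  0.4679 -2.4992]
 [-1.5313  0.9728  0.8776  2.2848  2.6832  0.5069 -2.1943]
 [-1.5051  0.9432  0.8383  2.2844  2.6261  0.5236 -2.1152]
 [-1.4873  0.9247  0.812   2.2841  2.5917  0.5353 -2.0668]
 [-1.2537  0.7663  0.4974  2.2766  2.3375  0.6887 -1.6667]
 [-1.2359  0.7586  0.4748  2.2758  2.3268  0.6996 -1.6466]
 [-1.154   0.7287  0.3725  2.2724  2.2858  0.7483 -1.5643]
 [-1.0161  0.6953  0.2046  2.2663  2.2387  0.8253 -1.4516]
 [-0.9922  0.6913  0.1759  2.2652  2.2326  0.8382 -1.4342]
 [-0.9649  0.6858  0.1421  2.2619  2.2173  0.8486 -1.4061]
 [-0.9338  0.6836  0.1061  2.2626  2.2195  0.8693 -1.3941]
 [-0.833   0.6768 -0.0134  2.2581  2.2026  0.9225 -1.3303]
 [-0.8201  0.6781 -0.0292  2.2583  2.2036  0.9338 -1.326 ]
 [-0
[... 2340 characters left out ...]
8  0.6493 -0.0138  2.2483  2.1984  0.9016  1.8426]
 [-0.8182  0.6505 -0.0144  2.2496  2.2031  0.9055  1.8372]
 [-0.7905  0.6486 -0.0474  2.2469  2.1939  0.9154  1.86  ]
 [-0.7869  0.6464 -0.0519  2.2444  2.1849  0.9109  1.8719]
 [-0.727   0.6476 -0.1228  2.242   2.1794  0.9419  1.905 ]
 [-0.6864  0.6496 -0.1709  2.2402  2.1756  0.9626  1.9278]
 [-0.604   0.6573 -0.2684  2.2366  2.1701  1.0051  1.9733]
 [-0.6025  0.6599 -0.2704  2.2386  2.1773  1.0128  1.9653]
 [-0.4276  0.6917 -0.4794  2.2296  2.168   1.1027  2.0706]
 [-0.233   0.7655 -0.7198  2.2227  2.1809  1.2283  2.19  ]
 [-0.1159  0.8369 -0.8728  2.2191  2.1997  1.3205  2.2767]
 [ 0.2049  1.3556 -1.44    2.2094  2.4296  1.7816  2.7782]]
```

```bash
cat > sim.py <<'E'
from ik import *
def jac(q):
    P,O=fk(q,v);J=np.zeros((6,7))
    for i in range(7):
        d=q.copy();d[i]+=1e-5;P2,O2=fk(d,v);J[:3,i]=(P2-P)/1e-5/100;J[3:,i]=(O2*O.inv()).as_rotvec()/1e-5
    return P,O,J
def step(q,p,r,n=4,lam=.03):
    for _ in range(n):
        P,O,J=jac(q);e=np.r_[(p-P)/100,(r*O.inv()).as_rotvec()]
        q=np.clip(q+J.T@np.linalg.solve(J@J.T+lam**2*np.eye(6),e),lo,hi)
    P,O=fk(q,v);return q,np.linalg.norm(P-p),(r*O.inv()).magnitude()
def go(q,p1,r1,n,tag=""):
    p0,r0=fk(q,v);w=(r0.inv()*r1).as_rotvec();bad=0
    for k in range(1,n+1):
        q,a,b=step(q,p0+(p1-p0)*k/n,r0*R.from_rotvec(w*k/n));bad=max(bad,a+100*b)
    print(tag,"q",q.round(2),"bad",round(bad,2),"turn",np.degrees(np.linalg.norm(w)).round(0));return q
def down(yaw): # tool z down, tool y at azimuth 90+yaw
    c,s=np.cos(np.radians(yaw)),np.sin(np.radians(yaw));y=np.array([-s,c,0]);z=np.array([0,0,-1.]);return R.from_matrix(np.c_[np.cross(y,z),y,z])
def tilt(t,flip=0): return place(flip,ang=t)[1]
E
python3 - <<'E'
from sim import *
q0=Q[-1]
pf,rf=place(0);zf=rf.apply([0,0,1]);up=Rr.apply([.5,0,.866])
for lay in ((500,110),(460,140),(430,170)):
  print(lay)
  q=go(q0,np.array([*lay,150.]),down(-21),12,"down");
  q=go(q,np.array([*lay,72.]),down(-21),6,"low")
  q=go(q,np.array([*lay,260.]),down(-21),8,"lift")
  qa=go(q,np.array([450,250,300.]),down(3.2),8,"mid")
  qb=go(qa,np.array([450,290,250.]),tilt(30),8,"t30")
  qc=go(qb,pf-60*zf+50*up,rf,12,"pre")
  qd=go(qc,pf,rf,8,"fin")
E
```

```text
(500, 110)
down q [-0.59  0.43  0.35  2.03 -0.22  0.72  1.1 ] bad 0.0 turn 33.0
low q [-0.53  0.56  0.28  2.07 -0.29  0.55  1.16] bad 0.0 turn 0.0
lift q [-0.65  0.27  0.4   1.94 -0.13  0.96  1.02] bad 0.0 turn 0.0
mid q [-0.82  0.22  0.26  1.88 -0.07  1.05  1.1 ] bad 0.0 turn 24.0
t30 q [-1.15  0.18  0.35  2.18  0.67  0.51  0.25] bad 0.0 turn 30.0
pre q [-1.25  0.53  0.43  2.32  2.12  0.68 -1.35] bad 0.0 turn 30.0
fin q [-1.13  0.72  0.35  2.27  2.28  0.76 -1.55] bad 0.0 turn 0.0
(460, 140)
down q [-0.69  0.38  0.36  2.1  -0.21  0.69  1.01] bad 0.0 turn 33.0
low q [-0.63  0.52  0.28  2.14 -0.29  0.51  1.08] bad 0.0 turn 0.0
lift q [-0.76  0.21  0.42  2.01 -0.11  0.94  0.92] bad 0.0 turn 0.0
mid q [-0.86  0.22  0.3   1.88 -0.08  1.05  1.11] bad 0.0 turn 24.0
t30 q [-1.19  0.18  0.39  2.19  0.66  0.5   0.27] bad 0.0 turn 30.0
pre q [-1.29  0.54  0.48  2.32  2.13  0.66 -1.37] bad 0.0 turn 30.0
fin q [-1.16  0.73  0.38  2.27  2.29  0.74 -1.57] bad 0.0 turn 0.0
(430, 170)
down q [-0.79  0.36  0.36  2.14 -0.2   0.67  0.91] bad 0.0 turn 33.0
low q [-0.72  0.5   0.28  2.18 -0.29  0.49  0.99] bad 0.0 turn 0.0
lift q [-0.86  0.18  0.42  2.05 -0.09  0.93  0.81] bad 0.0 turn 0.0
mid q [-0.89  0.22  0.34  1.88 -0.08  1.05  1.11] bad 0.0 turn 24.0
t30 q [-1.23  0.19  0.43  2.19  0.65  0.5   0.28] bad 0.0 turn 30.0
pre q [-1.32  0.55  0.51  2.32  2.15  0.65 -1.39] bad 0.0 turn 30.0
fin q [-1.19  0.74  0.41  2.27  2.3   0.73 -1.6 ] bad 0.0 turn 0.0
```

```bash
cat > goto.py <<'E'
from h import *
def to(o,p,r,base=None):
    W=R.from_quat(o["tool_rot"]);s=W.inv().apply(np.array(p)-o["tool_pos"]);w=np.degrees((W.inv()*r).as_rotvec())
    print("first shift(old axes)",s.round(1),"turn deg",w.round(1),"| shift after turn",r.inv().apply(np.array(p)-o["tool_pos"]).round(1))
E
python3 - <<'E'
from fit import *
from goto import *
from sim import down
f=np.load("w2.npz");cm=(f["K"],f["d"],f["o"],f["M"])
print("disc",ray(cm,(458,238),9))
o,W=st();to(o,(490,110,125),down(-21.))
E
```

```text
disc [693.5652 114.5534   9.    ]
6.8 pos [509.2671 109.7035 271.3745] q [-1.1635  0.3438  0.7013  2.0074  0.446   0.9302  0.3481] F [ 0.1798 -0.3349 -2.6362] open 0.25574764079182266 grip 59.945574788725935
[[-0.8423  0.4802  0.2449]
 [ 0.3233  0.8136 -0.4832]
 [-0.4313 -0.3278 -0.8405]]
first shift(old axes) [ 79.5  39.  118.2] turn deg [-21.   25.3  -4.7] | shift after turn [ 18.1  -6.6 146.4]
```

>>> drive_tool:
  series:
    - [[0,0,0,-4.2,5.06,-0.94,0],[0,0,0,-4.2,5.06,-0.94,0],[0,0,0,-4.2,5.06,-0.94,0],[0,0,0,-4.2,5.06,-0.94,0],[0,0,0,-4.2,5.06,-0.94,0],[0.006,-0.002,0.03,0,0,0,0],[0.006,-0.002,0.03,0,0,0,0],[0.006,-0.0026,0.03,0,0,0,0]]

```text
clock: 7.47
tool_pos: [490.6, 106.8, 183.4]
tool_rot: [0.185, 0.983, 0.003, 0.004]
wrist_force: [0.1, 0.7, -3.6]
opening: 0.256
grasp_force: 59.9
```

>>> drive_tool:
  series:
    - [[0,0,0.03,0,0,0,0],[0,0,0.026,0,0,0,0],[0,0,0,0,0,0,0],[0,0,0,0,0,0,0],[0,0,0,0,0,0,0]]

```text
clock: 7.88
tool_pos: [491.1, 108.3, 128.5]
tool_rot: [0.184, 0.983, 0.001, 0.003]
wrist_force: [0.1, 0.3, -2.9]
opening: 0.252
grasp_force: 60.0
```

```bash
python3 - <<'E'
from goto import *
from sim import down
o,W=st();to(o,(490,110,96),down(-21.))
E
```

```text
7.88 pos [491.0732 108.338  128.4668] q [-0.654   0.4654  0.4318  2.0795 -0.314   0.6517  1.1886] F [ 0.1074  0.2672 -2.8938] open 0.25223130177934694 grip 60.0201664344786
[[-0.9322  0.3619  0.0062]
 [ 0.3619  0.9322  0.0012]
 [-0.0053  0.0033 -1.    ]]
first shift(old axes) [ 1.8  1.1 32.5] turn deg [ 0.2  0.3 -0.2] | shift after turn [ 1.6  1.2 32.5]
```

Now I'll lower to contact gently.

>>> drive_tool:
  series:
    - [[0,0,0.015,0.2,0.3,0,0],[0,0,0.01,0,0,0,0],[0,0,0.004,0,0,0,0],[0,0,0.002,0,0,0,0],[0,0,0,0,0,0,0],[0,0,0,0,0,0,0]]

```text
clock: 8.38
tool_pos: [490.1, 109.2, 96.0]
tool_rot: [0.183, 0.983, -0.001, -0.001]
wrist_force: [0.6, 0.2, -3.4]
opening: 0.251
grasp_force: 60.0
```

>>> drive_tool:
  series:
    - [[0,0,0.002,0,0,0,0],[0,0,0.002,0,0,0,0],[0,0,0,0,0,0,0]]

```text
clock: 8.63
tool_pos: [490.4, 109.2, 94.4]
tool_rot: [0.183, 0.983, -0.0, -0.001]
wrist_force: [-10.1, -2.4, 35.6]
opening: 0.247
grasp_force: 64.0
```

>>> drive_tool:
  series:
    - [[0,0,-0.002,0,0,0,0.3],[0,0,0,0,0,0,0.6],[0,0,0,0,0,0,1],[0,0,0,0,0,0,1],[0,0,-0.02,0,0,0,1],[0,0,-0.03,0,0,0,1],[0,0,-0.03,0,0,0,1],[0,0,-0.03,0,0,0,1]]

```text
clock: 9.3
tool_pos: [489.9, 109.1, 204.3]
tool_rot: [0.183, 0.983, -0.002, -0.002]
wrist_force: [0.7, 0.3, 0.4]
opening: 0.996
grasp_force: 0.0
```

>>> drive_tool:
  series:
    - [[0,0,-0.03,0,0,0,1],[0,0,0,0,0,0,1],[0,0,0,0,0,0,1],[0,0,0,0,0,0,1]]

```text
clock: 9.63
tool_pos: [489.9, 109.6, 233.0]
tool_rot: [0.183, 0.983, -0.001, -0.002]
wrist_force: [-0.9, 0.0, -0.8]
opening: 0.997
grasp_force: 0.0
```

```bash
python3 - <<'E'
from h import *
o,W=st()
c=get_image("wrist");cm=cam(c,o)
np.savez("w3.npz",K=cm[0],d=cm[1],o=cm[2],M=cm[3],img=c["img"])
save("w3.png",cv2.resize(c["img"],(800,600),interpolation=cv2.INTER_CUBIC))
E
```

```text
9.63 pos [489.9087 109.6443 232.9587] q [-0.7426  0.3044  0.5205  1.9954 -0.1912  0.8934  1.0818] F [-0.9105  0.0031 -0.8444] open 0.9970958877633996 grip 0.0
[[-0.933   0.3599 -0.0039]
 [ 0.3599  0.933  -0.0019]
 [ 0.0029 -0.0032 -1.    ]]
```

View pics/w3.png

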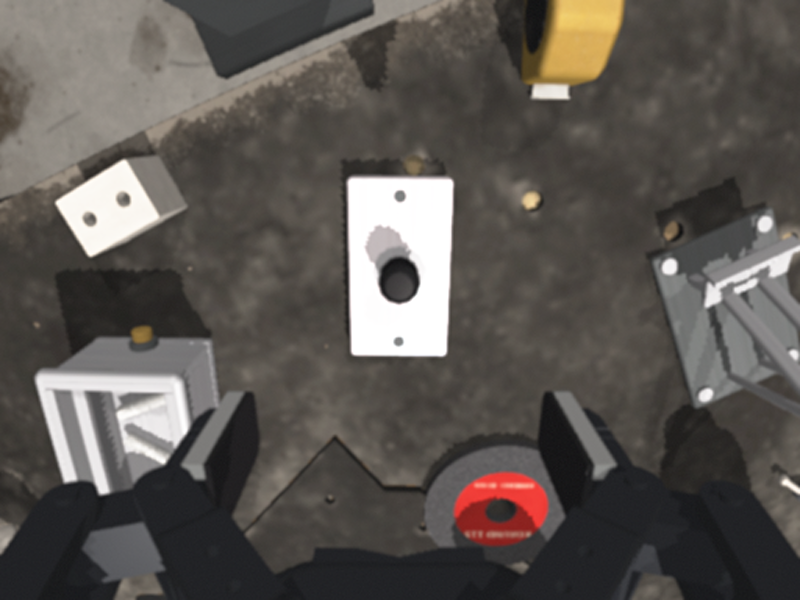

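The lid is lying flat in the clear, with corners at (348,178), (453,178), (447,356) and (351,356). More of the rest's base shows too, with corners at (650,256), (772,206) and (698,408). I'll fit both.

```bash
python3 - <<'E'
from fit import *
from goto import *
from sim import down
f=np.load("w3.npz");cm=(f["K"],f["d"],f["o"],f["M"]);s=.64
g=lambda l:np.array(l)*s-.2
p=fit(cm,[(-55,-30,16),(-55,30,16),(55,30,16),(55,-30,16)],g([(348,178),(453,178),(447,356),(351,356)]),[490,109,-.37])
print("knob",ray(cm,g((399,281)),46))
fit(cm,[(-60,-42,6),(-60,42,6),(60,-42,6)],g([(650,256),(772,206),(698,408)]),[597,307,.05])
for q,z in(((650,256),6),((772,206),6),((698,408),6),((670,267),8),((765,224),8),((706,395),8),((705,300),46)): print(ray(cm,g(q),z))
o,W=st();to(o,(p[0],p[1],70.5),down(np.degrees(p[2])))
E
```

```text
[490.  110.9] -21.4 resid [[-0.3, 0.2], [0.1, 0.6], [-0.4, -0.4], [0.7, -0.7]]
knob [486.8407 111.6558  46.    ]
[598.  308.1] 4.8 resid [[1.0, 2.2], [-0.1, -1.1], [-1.0, -0.2]]
[539.1235 260.6409   6.    ]
[535.7796 344.7633   6.    ]
[662.0649 272.3215   6.    ]
[550.0164 270.7629   8.    ]
[544.7975 336.9445   8.    ]
[652.1101 278.6569   8.    ]
[559.4028 269.9931  46.    ]
9.68 pos [489.669  109.5136 232.4608] q [-0.7424  0.3052  0.5203  1.9958 -0.1912  0.8934  1.0818] F [-0.1054 -0.6295 -0.2018] open 1.0016367778058515 grip 0.0
[[-0.9329  0.36   -0.0049]
 [ 0.36    0.9329 -0.0026]
 [ 0.0037 -0.0042 -1.    ]]
first shift(old axes) [ -0.4   2.1 162. ] turn deg [-0.2 -0.2  0.3] | shift after turn [  0.2   1.4 162. ]
```

>>> drive_tool:
  series:
    - [[-0.001,0.0343,-0.0117,0,0,0,1],[-0.001,0.0343,-0.0117,0,0,0,1],[-0.001,0.0343,-0.0117,0,0,0,1],[-0.001,0.0343,-0.0117,0,0,0,1],[-0.001,0.0343,-0.0117,0,0,0,1],[-0.001,0.0343,-0.0117,0,0,0,1],[0,0,0,0,0,0,1],[0,0,0,0,0,0,1]]

```text
clock: 10.35
tool_pos: [569.9, 301.6, 300.9]
tool_rot: [0.182, 0.983, -0.002, -0.002]
wrist_force: [0.3, -1.8, -0.7]
opening: 1.0
grasp_force: 0.0
```

```bash
python3 - <<'E'
from h import *
o,W=st();st()
c=get_image("wrist");cm=cam(c,o)
np.savez("w4.npz",K=cm[0],d=cm[1],o=cm[2],M=cm[3],img=c["img"])
p=proj(cm,[598,307,20])[0];print(p);a,b=max(int(p[0])-80,0),max(int(p[1])-75,0);a=min(a,352);b=min(b,234);print(a,b)
save("w4.png",cv2.resize(c["img"][b:b+150,a:a+160],None,fx=4,fy=4,interpolation=cv2.INTER_CUBIC))
E
```

```text
10.35 pos [569.9465 301.5835 300.87  ] q [-0.8919  0.4767  0.4789  1.5686 -0.2317  1.1598  0.8412] F [ 0.2605 -1.7704 -0.6699] open 1.0004864339681323 grip 0.0
[[-0.934   0.3572 -0.0052]
 [ 0.3572  0.934  -0.0036]
 [ 0.0036 -0.0053 -1.    ]]
10.35 pos [569.9465 301.5835 300.87  ] q [-0.8919  0.4767  0.4789  1.5686 -0.2317  1.1598  0.8412] F [ 0.2605 -1.7704 -0.6699] open 1.0004864339681323 grip 0.0
[[-0.934   0.3572 -0.0052]
 [ 0.3572  0.934  -0.0036]
 [ 0.0036 -0.0053 -1.    ]]
[268.1444 179.5306]
188 104
```

View pics/w4.png

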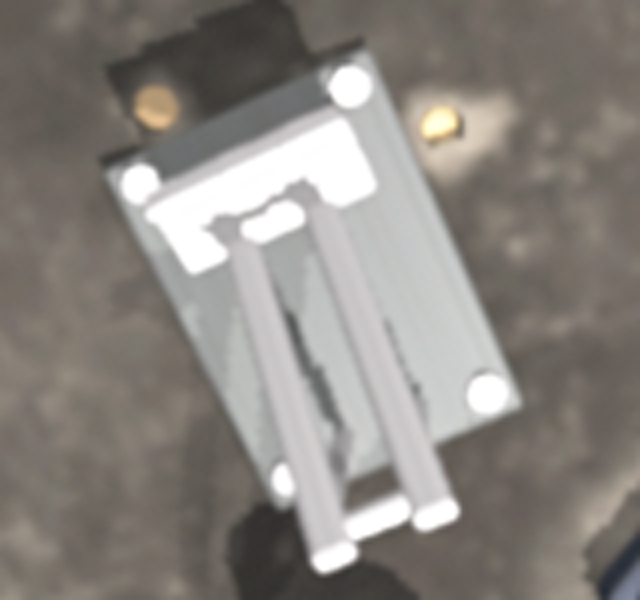

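The whole rest is visible in this crop (offset 188,104, scale 4). Its base corners are at (102,165), (365,45), (522,400) and (278,505). The bar tops' outer corners are at (315,570) and (458,512).

```bash
python3 - <<'E'
from fit import *
from goto import *
from sim import down
f=np.load("w4.npz");cm=(f["K"],f["d"],f["o"],f["M"])
g=lambda l:np.array(l)/4-.375+[188,104]
B=[(102,165),(365,45),(522,400),(278,505)]
p=fit(cm,[(-60,-42,6),(-60,42,6),(60,42,6),(60,-42,6)],g(B),[597,307,.05])
for n,q,z in(("lip",(146,212),46.7),("lip",(342,112),46.7),("bar",(318,568),122),("bar",(456,512),122),("barfoot",(230,245),30),("barfoot",(325,205),30)):
    w=ray(cm,g(q),z);c,s=np.cos(p[2]),np.sin(p[2]);d=w[:2]-p[:2];print(n,w.round(1),"rest frame",(d@[c,s]).round(1),(d@[-s,c]).round(1))
o=get_obs();to(o,(490,110.9,110),down(-21.4))
E
```

```text
[596.9 306.9] 4.3 resid [[-0.2, 0.3], [0.2, -1.1], [0.4, 0.3], [-0.4, 0.4]]
lip [550.5 274.6  46.7] rest frame -48.7 -28.7
lip [544.2 331.2  46.7] rest frame -50.7 28.2
bar [624.8 292.4 122. ] rest frame 26.7 -16.5
bar [622.6 325.1 122. ] rest frame 27.1 16.2
barfoot [570.2 289.8  30. ] rest frame -27.9 -15.0
barfoot [569.  318.1  30. ] rest frame -27.0 13.3
first shift(old axes) [   6.  -203.5  192.1] turn deg [-0.4 -0.2  0.3] | shift after turn [   5.5 -204.7  190.8]
```

>>> drive_tool:
  series:
    - [[0.0008,-0.0292,0.0273,-0.4,-0.2,0.3,1],[0.0008,-0.0292,0.0273,0,0,0,1],[0.0008,-0.0292,0.0273,0,0,0,1],[0.0008,-0.0292,0.0273,0,0,0,1],[0.0008,-0.0292,0.0273,0,0,0,1],[0.0008,-0.0292,0.0273,0,0,0,1],[0.0008,-0.0292,0.0273,0,0,0,1],[0,0,0,0,0,0,1]]

```text
clock: 11.07
tool_pos: [484.6, 103.7, 106.7]
tool_rot: [0.19, 0.982, -0.002, -0.004]
wrist_force: [-1.5, -0.7, 0.3]
opening: 1.0
grasp_force: 0.0
```

>>> drive_tool:
  series:
    - [[0,0,0,0,0,0,1],[0,0,0,0,0,0,1]]

```text
clock: 11.23
tool_pos: [490.7, 110.8, 111.3]
tool_rot: [0.187, 0.982, 0.002, 0.001]
wrist_force: [0.3, 0.9, 0.9]
opening: 0.998
grasp_force: 0.0
```

```bash
python3 - <<'E'
from goto import *
from sim import down
o,W=st();to(o,(490,110.9,70.5),down(-21.4))
E
```

```text
11.23 pos [490.6772 110.7629 111.267 ] q [-0.6368  0.4959  0.4079  2.0847 -0.3349  0.6202  1.197 ] F [0.2937 0.9011 0.8983] open 0.9977378316544158 grip 0.0
[[-0.9303  0.3669  0.0018]
 [ 0.3669  0.9303  0.0029]
 [-0.0006  0.0034 -1.    ]]
first shift(old axes) [ 0.7 -0.3 40.8] turn deg [ 0.2  0.  -0.1] | shift after turn [ 0.7 -0.1 40.8]
```

>>> drive_tool:
  series:
    - [[0.0005,0,0.015,0.2,0,0,1],[0,0,0.015,0,0,0,1],[0,0,0.01,0,0,0,1],[0,0,0,0,0,0,0.8],[0,0,0,0,0,0,0.5],[0,0,0,0,0,0,0.3],[0,0,0,0,0,0,0],[0,0,0,0,0,0,0]]

```text
clock: 11.9
tool_pos: [490.8, 111.9, 72.2]
tool_rot: [0.186, 0.983, 0.0, 0.001]
wrist_force: [-1.4, 0.1, 5.1]
opening: 0.683
grasp_force: 65.7
```

>>> drive_tool:
  series:
    - [[0,0,0,0,0,0,0],[0,0,0,0,0,0,0],[0,0,0,0,0,0,0]]

```text
clock: 12.15
tool_pos: [490.8, 111.9, 72.2]
tool_rot: [0.186, 0.983, 0.0, 0.001]
wrist_force: [-2.3, -0.8, 6.6]
opening: 0.685
grasp_force: 65.8
```

```bash
python3 - <<'E'
from h import *
st()
E
```

```text
12.15 pos [490.7712 111.8663  72.2122] q [-0.6025  0.5656  0.3623  2.0971 -0.3791  0.5386  1.2333] F [-2.2715 -0.8276  6.5941] open 0.6851608442520476 grip 65.78836441040039
[[-0.9309  0.3652  0.002 ]
 [ 0.3652  0.9309  0.0005]
 [-0.0016  0.0011 -1.    ]]
```

>>> drive_tool:
  series:
    - [[0,0,-0.01,0,0,0,0],[0,0,-0.025,0,0,0,0],[0,0,-0.035,0,0,0,0],[0,0,-0.04,0,0,0,0],[0,0,-0.04,0,0,0,0],[0.0221,0.0284,-0.02,0,0,0,0],[0.0221,0.0284,-0.02,0,0,0,0],[0.0221,0.0284,-0.02,0,0,0,0]]

```text
clock: 12.82
tool_pos: [459.0, 215.9, 283.6]
tool_rot: [0.187, 0.982, 0.001, 0.001]
wrist_force: [1.5, 0.4, -2.7]
opening: 0.683
grasp_force: 65.9
```

>>> drive_tool:
  series:
    - [[0.0221,0.0284,-0.02,0,0,0,0],[0,0,0,0,0,-6.4,0],[0,0,0,0,0,-6.4,0],[0,0,0,0,0,-6.4,0],[0,0,0,0,0,-6.4,0],[0,0,0,0,0,0,0],[0,0,0,0,0,0,0]]

```text
clock: 13.4
tool_pos: [449.2, 249.6, 301.7]
tool_rot: [-0.035, 0.999, 0.0, 0.001]
wrist_force: [0.3, 0.3, -3.3]
opening: 0.681
grasp_force: 66.0
```

```bash
sed -i 's/REST=.*/REST=(596.,307.);RY=np.radians(4.3);Rr=R.from_rotvec([0,0,RY])/' ik.py; python3 - <<'E'
from goto import *
from sim import *
o,W=st();q=np.array(o["joint_positions"])
pf,rf=place(0,72);zf=rf.apply([0,0,1]);up=Rr.apply([.5,0,.866])
pre=pf-60*zf+50*up
print("final",pf,"pre",pre)
qb=go(q,np.array([450,290,250.]),tilt(30),8,"t30");qc=go(qb,pre,rf,12,"pre");go(qc,pf,rf,8,"fin")
qc=go(q,pre,rf,16,"direct")
to(o,(450,290,250),tilt(30));to(o,pre,rf)
E
```

```text
13.4 pos [449.2196 249.6339 301.7168] q [-0.948   0.2266  0.4122  1.8881 -0.1036  1.0464  1.1468] F [ 0.3294  0.3102 -3.3288] open 0.6810230244185639 grip 65.95388174057007
[[-0.9976 -0.0692  0.0013]
 [-0.0692  0.9976  0.0002]
 [-0.0013  0.0001 -1.    ]]
final [536.3147 302.5122 113.6   ] pre [509.429  300.4907 186.9   ]
t30 q [-1.31  0.19  0.52  2.19  0.61  0.48  0.33] bad 0.0 turn 30.0
pre q [-1.37  0.56  0.55  2.35  2.19  0.64 -1.45] bad 0.0 turn 30.0
fin q [-1.22  0.75  0.43  2.3   2.33  0.74 -1.64] bad 0.0 turn 0.0
direct q [-1.46  0.61  0.67  2.35  2.25  0.59 -1.55] bad 92.69 turn 60.0
first shift(old axes) [-3.5 40.2 51.7] turn deg [ -0.1 -29.9  -0.3] | shift after turn [22.6 40.2 46.7]
first shift(old axes) [-63.4  46.6 114.9] turn deg [ -0.2 -59.9  -0.3] | shift after turn [ 67.5  46.2 112.7]
```

>>> drive_tool:
  series:
    - [[0,0,0,0,-6,0,0],[0,0,0,0,-6,0,0],[0,0,0,0,-6,0,0],[0,0,0,0,-6,0,0],[0,0,0,0,-6,0,0],[0.0075,0.0134,0.0156,0,0,0,0],[0.0075,0.0134,0.0156,0,0,0,0],[0.0075,0.0134,0.0156,0,0,0,0]]

```text
clock: 14.07
tool_pos: [449.5, 289.7, 249.3]
tool_rot: [-0.032, 0.968, 0.009, 0.25]
wrist_force: [-0.4, -0.9, -2.5]
opening: 0.683
grasp_force: 66.0
```

>>> drive_tool:
  series:
    - [[0,0,0,0,0,0,0],[0,0,0,0,0,0,0]]

```text
clock: 14.23
tool_pos: [449.4, 289.2, 248.6]
tool_rot: [-0.034, 0.968, 0.007, 0.249]
wrist_force: [0.6, -0.2, -3.0]
opening: 0.684
grasp_force: 66.1
```

```bash
python3 - <<'E'
from goto import *
from sim import *
o,W=st();q=np.array(o["joint_positions"])
pf,rf=place(0,72);zf=rf.apply([0,0,1]);up=Rr.apply([.5,0,.866])
pre=pf-60*zf+50*up
for n in(8,12,20,30): qc=go(q,pre,rf,n,"pre")
qs=[q];p0,r0=fk(q,v);w=(r0.inv()*rf).as_rotvec();qq=q
for k in range(1,13):
    qq,_,_=step(qq,p0+(pre-p0)*k/12,r0*R.from_rotvec(w*k/12));qs.append(qq)
print("max joint step/row",np.abs(np.diff(qs,axis=0)).max(0)*12)
to(o,pre,rf)
E
```

```text
14.23 pos [449.442  289.1761 248.5654] q [-1.2131  0.1826  0.4196  2.1872  0.5951  0.481   0.337 ] F [ 0.6124 -0.222  -3.0204] open 0.6836027250480204 grip 66.09236598014832
[[-0.8732 -0.0688  0.4824]
 [-0.0621  0.9976  0.03  ]
 [-0.4833 -0.0037 -0.8754]]
pre q [-1.34  0.55  0.51  2.35  2.17  0.66 -1.42] bad 0.0 turn 31.0
pre q [-1.32  0.55  0.49  2.35  2.16  0.67 -1.41] bad 0.0 turn 31.0
pre q [-1.31  0.54  0.47  2.35  2.16  0.68 -1.4 ] bad 0.0 turn 31.0
pre q [-1.3   0.54  0.46  2.35  2.16  0.68 -1.39] bad 0.0 turn 31.0
max joint step/row [0.7147 0.5068 0.7964 0.2491 2.616  0.8021 2.856 ]
first shift(old axes) [-23.3   7.4  83.3] turn deg [ -0.4 -31.1  -0.1] | shift after turn [23.1  6.8 83.4]
```

>>> drive_tool:
  series:
    - [[-0.0014,0.0004,0.0053,0,-1.94,0,0],[-0.0012,0.0004,0.0053,0,-1.94,0,0],[-0.001,0.0004,0.0053,0,-1.94,0,0],[-0.0008,0.0004,0.0053,0,-1.94,0,0],[-0.0006,0.0004,0.0054,0,-1.94,0,0],[-0.0004,0.0004,0.0054,0,-1.94,0,0],[-0.0002,0.0004,0.0054,0,-1.94,0,0],[0,0.0004,0.0054,0,-1.94,0,0]]

```text
clock: 14.9
tool_pos: [479.6, 294.1, 219.1]
tool_rot: [-0.031, 0.925, 0.013, 0.378]
wrist_force: [0.8, 0.8, -2.6]
opening: 0.685
grasp_force: 66.1
```

>>> drive_tool:
  series:
    - [[0,0.0004,0.0054,0,-1.94,0,0],[0.0002,0.0004,0.0054,0,-1.94,0,0],[0.0004,0.0004,0.0054,0,-1.94,0,0],[0.0006,0.0004,0.0053,0,-1.94,0,0],[0.0008,0.0004,0.0053,0,-1.94,0,0],[0.001,0.0004,0.0053,0,-1.94,0,0],[0.0012,0.0004,0.0053,0,-1.94,0,0],[0.0014,0.0004,0.0053,0,-1.94,0,0]]

```text
clock: 15.57
tool_pos: [509.5, 299.7, 188.1]
tool_rot: [-0.029, 0.865, 0.018, 0.5]
wrist_force: [-0.2, -0.8, -3.4]
opening: 0.685
grasp_force: 66.2
```

>>> drive_tool:
  series:
    - [[0,0,0,0,0,0,0],[0,0,0,0,0,0,0],[0,0,0,0,0,0,0]]

```text
clock: 15.82
tool_pos: [508.9, 299.4, 187.6]
tool_rot: [-0.03, 0.866, 0.017, 0.499]
wrist_force: [0.2, 0.5, -3.8]
opening: 0.685
grasp_force: 66.2
```

```bash
python3 - <<'E'
from goto import *
from sim import *
o,W=st();q=np.array(o["joint_positions"])
pf,rf=place(0,72);zf=rf.apply([0,0,1]);up=Rr.apply([.5,0,.866])
to(o,pf-60*zf+50*up,rf);to(o,pf+15*up-10*zf,rf)
c=get_image("scene");cm=cam(c);p=proj(cm,[580,300,80])[0];a,b=int(p[0])-60,int(p[1])-50
save("s5.png",cv2.resize(c["img"][b:b+90,a:a+120],None,fx=6,fy=6,interpolation=cv2.INTER_CUBIC))
E
```

```text
15.82 pos [508.9013 299.4155 187.6292] q [-1.3282  0.5325  0.4868  2.3699  2.2115  0.6759 -1.4746] F [ 0.1654  0.5172 -3.8376] open 0.6851328862418613 grip 66.21148109436035
[[-0.5011 -0.0693  0.8626]
 [-0.0359  0.9976  0.0593]
 [-0.8647 -0.0012 -0.5023]]
first shift(old axes) [0.3 1.  0.9] turn deg [-0.3 -0.2 -0.1] | shift after turn [0.3 1.  0.9]
first shift(old axes) [35.2  1.3 51. ] turn deg [-0.3 -0.2 -0.1] | shift after turn [35.3  1.  50.9]
```

View pics/s5.png

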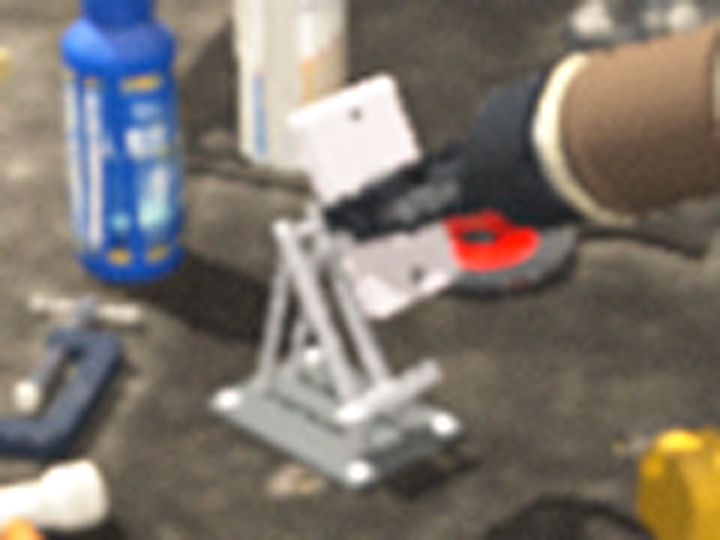

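The lid is held tilted 60° in front of the bars with its knob facing out, and its lower end is above the ledge. I'll approach in two moves.

>>> drive_tool:
  series:
    - [[0.005,0.0002,0.009,-0.3,-0.2,0,0],[0.006,0.0002,0.009,0,0,0,0],[0.006,0.0002,0.009,0,0,0,0],[0.006,0.0002,0.009,0,0,0,0],[0.006,0.0002,0.009,0,0,0,0],[0.006,0,0.008,0,0,0,0],[0,0,0,0,0,0,0],[0,0,0,0,0,0,0]]

```text
clock: 16.53
tool_pos: [536.9, 302.5, 130.0]
tool_rot: [-0.032, 0.865, 0.018, 0.5]
wrist_force: [0.8, 0.1, -3.0]
opening: 0.684
grasp_force: 66.2
```

>>> drive_tool:
  series:
    - [[0,0,0.003,0,0,0,0],[0,0,0.002,0,0,0,0],[0,0,0,0,0,0,0],[0,0,0,0,0,0,0]]

```text
clock: 16.87
tool_pos: [540.9, 303.2, 128.3]
tool_rot: [-0.033, 0.865, 0.019, 0.5]
wrist_force: [-5.2, -0.3, 2.5]
opening: 0.686
grasp_force: 67.1
```

```bash
python3 - <<'E'
from goto import *
from sim import *
o,W=st()
pf,rf=place(0,72);to(o,pf,rf)
E
```

```text
16.87 pos [540.8666 303.2164 128.2897] q [-1.2003  0.6956  0.4043  2.3165  2.3583  0.7486 -1.6441] F [-5.2111 -0.2952  2.5336] open 0.6855447742821553 grip 67.06357955932617
[[-0.4971 -0.0755  0.8644]
 [-0.037   0.9971  0.0657]
 [-0.8669  0.0007 -0.4985]]
first shift(old axes) [15.  -0.4  3.3] turn deg [ 0.   0.1 -0. ] | shift after turn [15.  -0.4  3.4]
```

>>> drive_tool:
  series:
    - [[0.004,0,-0.001,0,0,0,0],[0.004,0,0,0,0,0,0],[0.003,0,0,0,0,0,0],[0.002,0,0,0,0,0,0],[0,0,0,0,0,0,0],[0,0,0,0,0,0,0]]

```text
clock: 17.37
tool_pos: [533.7, 302.5, 116.5]
tool_rot: [-0.033, 0.865, 0.019, 0.5]
wrist_force: [0.0, 0.1, -3.6]
opening: 0.683
grasp_force: 66.2
```

>>> drive_tool:
  series:
    - [[0.001,0,0,0,0,0,0],[0.001,0,0,0,0,0,0],[0,0,0,0,0,0,0]]

```text
clock: 17.62
tool_pos: [532.8, 302.4, 115.0]
tool_rot: [-0.033, 0.865, 0.019, 0.5]
wrist_force: [0.2, 0.8, -2.7]
opening: 0.682
grasp_force: 66.2
```

>>> drive_tool:
  series:
    - [[0.001,0,0,0,0,0,0],[0.001,0,0,0,0,0,0],[0,0,0,0,0,0,0]]

```text
clock: 17.87
tool_pos: [532.8, 302.4, 114.6]
tool_rot: [-0.032, 0.864, 0.019, 0.502]
wrist_force: [1.0, 0.1, 6.0]
opening: 0.682
grasp_force: 66.7
```

```bash
python3 - <<'E'
from goto import *
from sim import *
o,W=st()
pf,rf=place(0,72);to(o,pf,rf);print("tool-frame F",W.T@o["wrist_force"])
E
```

```text
17.87 pos [532.8311 302.365  114.6424] q [-1.2009  0.7271  0.3841  2.3286  2.3586  0.7854 -1.6788] F [0.9605 0.1028 5.962 ] open 0.6819854430166639 grip 66.67570352554321
[[-0.4944 -0.0742  0.866 ]
 [-0.0359  0.9972  0.065 ]
 [-0.8685  0.001  -0.4957]]
first shift(old axes) [-0.8 -0.1  3.5] turn deg [-0.   0.3 -0.1] | shift after turn [-0.8 -0.1  3.5]
tool-frame F [-5.6564  0.0375 -2.1171]
```

>>> drive_tool:
  series:
    - [[-0.001,0,0.0015,0,0,0,0],[0,0,0.001,0,0,0,0],[0,0,0,0,0,0,0]]

```text
clock: 18.12
tool_pos: [533.1, 302.3, 114.5]
tool_rot: [-0.033, 0.864, 0.019, 0.501]
wrist_force: [-28.2, -3.8, 25.1]
opening: 0.68
grasp_force: 70.6
```

```bash
python3 - <<'E'
from goto import *
from sim import *
o,W=st()
pf,rf=place(0,72);to(o,pf,rf);print("tool-frame F",W.T@o["wrist_force"])
E
```

```text
18.12 pos [533.0939 302.2859 114.537 ] q [-1.1985  0.7264  0.383   2.3285  2.3619  0.7847 -1.6787] F [-28.2342  -3.7666  25.0679] open 0.6800137650374076 grip 70.63151836395264
[[-0.4954 -0.0758  0.8653]
 [-0.0367  0.9971  0.0663]
 [-0.8679  0.0011 -0.4968]]
first shift(old axes) [-0.8 -0.   3.3] turn deg [ 0.1  0.2 -0. ] | shift after turn [-0.8 -0.   3.3]
tool-frame F [ -7.6304  -1.5891 -37.135 ]
```

>>> drive_tool:
  series:
    - [[0,0,-0.0017,0,0,0,0],[0,0,0,0,0,0,0.7],[0,0,0,0,0,0,0.8],[0,0,0,0,0,0,0.9],[0,0,0,0,0,0,1],[0,0,0,0,0,0,1],[0,0,-0.005,0,0,0,1],[0,0,-0.01,0,0,0,1]]

```text
clock: 18.78
tool_pos: [520.1, 301.1, 121.1]
tool_rot: [-0.032, 0.865, 0.018, 0.5]
wrist_force: [-0.5, 1.0, 1.5]
opening: 0.999
grasp_force: 0.0
```

>>> drive_tool:
  series:
    - [[0,0,-0.015,0,0,0,1],[0,0,-0.02,0,0,0,1],[0,0,-0.02,0,0,0,1],[0,0,-0.02,0,0,0,1],[0,0,0,0,0,0,1],[0,0,0,0,0,0,1],[0,0,0,0,0,0,1],[0,0,0,0,0,0,1]]

```text
clock: 19.45
tool_pos: [455.6, 296.6, 158.6]
tool_rot: [-0.032, 0.865, 0.019, 0.5]
wrist_force: [0.0, -0.5, 0.0]
opening: 0.998
grasp_force: 0.0
```

```bash
python3 - <<'E'
from h import *
o,W=st()
c=get_image("scene");cm=cam(c);p=proj(cm,[580,300,80])[0];a,b=int(p[0])-60,int(p[1])-50
A=cv2.resize(c["img"][b:b+90,a:a+120],(533,400),interpolation=cv2.INTER_CUBIC)
w=get_image("wrist")["img"];B=cv2.resize(w,(533,400))
save("s6.png",cv2.resize(np.hstack([A,B]),(800,300)))
E
```

```text
19.45 pos [455.5774 296.6269 158.6162] q [-1.3841  0.58    0.4087  2.4577  2.1701  0.7873 -1.5804] F [ 0.015  -0.4724  0.0472] open 0.997951469455969 grip 0.0
[[-0.4976 -0.0748  0.8642]
 [-0.0374  0.9972  0.0648]
 [-0.8666 -0.0001 -0.499 ]]
```

View pics/s6.png

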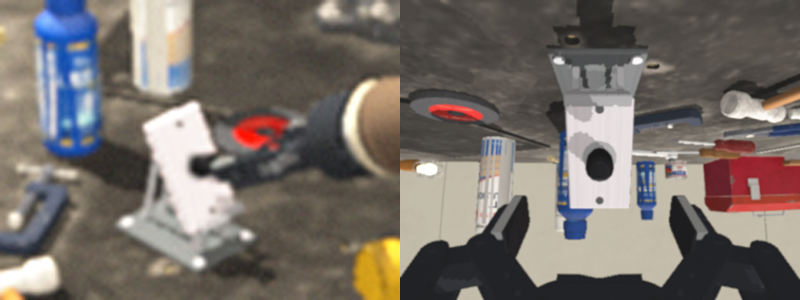

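The lid stands squarely on the ledge against the bars, with its knob facing out in both views, and the gripper is clear. I'm handing the job in.

```bash
python3 -c "
from bench import *
print(job_done())"
```

```text
the job is handed in; nothing more can be done
None
```

I handed the job in at about 19.5 s: the lid was lifted off by its knob, laid flat and let go, then re-gripped by its long edges and left standing squarely on the rest with its knob out; `job_done()` gave no verdict.

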